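# Unlock the medicine box and hold its sprung lock turned

### The job

Take the middle-sized of the three black-capped keys out of the wooden key stand (the small one turns idle in the lock, the large one does not go in) and push it fully home in the lock on top of the white medicine box; its pins stick, so it may take some wiggling. Then turn it a quarter turn clockwise as far as it goes, so that the drawer springs ajar, and finish while still gripping the key and holding it turned against its return spring: the bolt must stay drawn while I lift the drawer out. Leave the other two keys in their places and do not disturb anything else on the worktop.

Things in the scene. Friction and masses are not known exactly. Their poses are not given: they have to be found in the camera images.
- key_medium: Middle-sized of three look-alike double-bit steel keys with black caps; it fits the lock. Origin at its tip, on its axis; z runs up the shank to the cap, x across the flat cap and bits, y through their thickness. Shank 6 mm across; collar 16 mm across, z = 36 to 44 mm; at the foot two flat bits, together 18.5 mm wide (x), 5 mm thick (y), 12 mm high, lower edge rounded. A half turn about z changes nothing.
- key_medium_cap (a point): Centre of the middle-sized key's black plastic cap, 61 mm above its tip: 32 mm wide (key's x), 12 mm thick (key's y), 34 mm high. The place to hold it, across its 12 mm. The key weighs about 35 g.
- key_medium_tip (a point): Tip of the middle-sized key, on its axis (same as the origin of key_medium).
- key_small: Smallest of the keys, like the middle one but with a cap 22 mm and bits 11 mm wide: it would spin in the lock without turning it. Stays in the stand. Origin at its tip.
- key_large: Largest of the keys, like the middle one but with a cap 42 mm and bits 23.5 mm wide: too large for the keyhole. Stays in the stand. Origin at its tip.
- key_stand: Fixed wooden block, 42 x 170 x 45 mm (x, y, z), origin at the centre of its underside. Three slots at y = -55, 0, +55 mm, 27 mm long (y), 8 mm wide, 40 mm deep. A key hangs upright in each by its collar, cap 53 to 87 mm above the worktop, its width along the block's y; any key may be in any slot. Keys have a few mm and about 0.2 rad of play. A key is clear of its slot 40 mm higher.
- medicine_box: Fixed white steel box, 190 x 180 x 100 mm (x, y, z), origin at the centre of its underside. One drawer at its front (-x) side, a green cross on its top. The lock is in the top, 60 mm in front (-x) of the centre: see keyhole.
- keyhole (a point): Centre of the keyhole, level with the face of the steel lock plate (50 x 36 mm), 103 mm above the worktop; axes as the box, z up. The key goes in from above, bits along the box's x (either way round). Slot 20.5 mm long (x), 7 mm wide (y), 20 mm deep, its mouth dished to 27.5 x 14 mm over the top 5 mm. Below the slot, the core. Key fully home: tip 34 mm below the face, collar 2 mm above it.
- lock_pins (a point): Point on the lock's axis 11 mm below the face: here two sticky sprung pins stand into the slot, one from each side, and hold up the key when its tip is 10 to 14 mm deep. They give way to a straight push of about 8 to 20 N, to less when the key is turned a little to and fro (0.1 rad) while pushed; past them the key goes easily.
- lock_floor (a point): Floor of the lock on its axis, 34 mm below the face, where the tip of the fully inserted key stands. The key can be turned only with its tip within about 2 mm of it; higher up the slot allows only 0.1 rad. Once turned, the key cannot be drawn out.
- lock_core (a joint): Turn of the lock's core, rad: 0 at rest, growing clockwise seen from above, stop at 1.5 (a quarter turn). The key has about 0.14 rad of play in it each way. A return spring (0.02 N m at rest, 0.09 N m at the stop) turns it back when the key is let go. It draws the bolt; from about 0.9 rad the drawer is free.
- drawer (a joint): How far the drawer has come out, m: 0 shut, 0.012 ajar at its stop. It springs out by itself towards the box's front (-x) when the bolt is drawn.
- mug: White mug with red dots, 92 mm across and 107 mm high, right of the box; a bystander.
- tin: Blue and gold tin, 75 mm across and 110 mm high, behind the box; a bystander.
- salt: Salt shaker, 44 mm across and 90 mm high, behind the box; a bystander.
Not all that is in view belongs to the job. Leave any red look-alike of the key_large alone.

How it is judged:
By the outcome, as a careful person would: the job done as asked, in the order asked, and still so for the second after the job is handed in, while the arm keeps its last pose, push and grip.
It also fails if it takes over 51 s, if anything falls off the work surface, if the arm or the gripper's body presses on something with over 40 N, if the wrist force passes 120 N, or if a joint passes its speed limit or range.

### The arm

A 6-joint arm with a two-finger parallel gripper is mounted at the origin on a cart in front of the work surface, level with it; the furniture and walls round the work are solid. World frame = base frame: x ahead of the robot, y to its left, z up, the work surface at z = 0. Lengths are in mm, angles in degrees, forces in N, time in s.
With the tool pointing down it reaches from about 300 to 850 mm from the base axis. Payload 4.2 kg.
Tool frame: the origin (TCP) lies at the very end of the fingers, on their centre line; the grasp point (between the pads) lies 19 mm behind it (env.grip_point_offset is the distance from the TCP to the grasp point, in mm); z points along the fingers, y is the line along which they close (so a half turn about z gives the same grasp; the last joint's range is limited). The gripper opens to 91 mm and grips with 3 to 60 N. Pads are 32 mm wide; open, the fingers measure 118 mm over their backs; the gripper's body (76 mm by 178 mm) begins 60 mm behind the grasp point.
Start: joints at [67.265, 18.312, 89.639, -0, 72.044, -1.146], TCP at [211.573, 534.678, 213.976] pointing down, gripper open.
Joint ranges: [-177.97, 177.97], [-48.28, 115.42], [12.27, 149.76], [-77.06, 257.06], [2.81, 150.46], [-146.56, 146.56]. Speed limits (degrees/s): [147.25, 147.25, 180, 180, 180, 180].

### API

Orientations are given as [roll, pitch, yaw] about the fixed x, y, z axes, in that order (R = Rz(yaw) Ry(pitch) Rx(roll)).
In Python, from workcell import env gives the robot as it stands. The module is installed in compiled form; this text tells all that it offers.
- The arm moves only by the tool arm_command, never from a script. Its argument "rows" is a list of rows, each an object with "delta_pos": the shift along the tool's x, y, z in mm, a list of three; "roll": the turn about the tool's z in units of 5 degrees (1.0 is 5 degrees); "jaw": the opening in per cent of the stroke, from 0 (shut) to 100 (fully open). A call has 1 to 20 rows; each row is the pose to reach, as a shift and turn from the pose commanded when the call began, along the tool's axes at that moment; what a row does not reach only later rows make up. A row lasts 1/12 s, in which the tool goes at most 41.7 mm and 7.16 degrees, less where a joint would pass 70% of its speed; a pose out of reach is approached as far as the arm can. A call with a gripper value outside its range is refused whole. The fingers move at their own pace and stop on an object; "squeeze" is the grip in N (left out, the last holds). Time passes only in rows, so rows that repeat a pose let the fingers close. It gives the time, the measured TCP pose, the force, the opening and the grip force at its end, in the units of the state.
- env.state(): the state, without advancing time (a new reading comes with each control period).
- env.grab_frame(name): name is "side" or "top" or "wrist"; returns a dict with "img" (420x560x3 uint8, blue, green, red), "z_map" (420x560 float32, mm along the optical axis (not along the pixel's ray), 0 where there is no reading), "fov_y" (degrees; the focal length in pixels is half the picture's height over the tangent of half this angle, whatever the lens; pixels are square), "cx", "cy" (the principal point, pixels), "R" (3x3) and "t" (3): a world point X has camera coordinates R X + t; the wrist camera has in their place "T_tool_cam" (4x4, takes a point from camera to tool coordinates, whose origin is the TCP and whose axes are the flange's). Camera axes: x right, y down, z forward; pixel columns grow to the right and rows downward; lengths in mm; the calibration is good to about 2 mm. The wrist camera is an equidistant fisheye: a pixel r from the principal point sees the ray r / f radians off the axis. A picture is of the moment at which its call begins: read the wrist's pose just before it.
- env.job_done(): hands the job in; it is judged then, once.
The state is a dict: "time_s": time; "qpos": joint angles; "qvel": joint speeds; "effort": joint torques, N m; "ee_pos": TCP position; "ee_rot": TCP orientation; "force": force on the tool from outside, world axes, zero at the start; "torque": the same for the moment, N m; "gripper_width": finger opening in mm; "gripper_force": force on a finger pad.
Only numpy, scipy, OpenCV 4.12 (cv2) and the standard library are available. Lean on these libraries where they do the work, as an engineer would, in place of code of your own. Each camera call takes 0.05 s, during which the arm holds its last target. There are 200 camera calls.

## Working session

There is one attempt and no reset: what is moved stays moved. The work goes in short steps, Python scripts to look and compute and a tool call to move; the robot and the scene stay as the last step left them, time stands still between calls to the robot, and variables do not carry over. Pictures are saved under pics/ and viewed, at most 10 in all, crops included, and the job is handed in when it is done.

Besides the shell and the picture viewer there is one more tool, called after "Emit:" by a JSON object that holds its "method" and its "body", one argument or row to a line. arm_command: Moves the arm, as the interface text tells. Its arguments: {"type":"object","properties":{"rows":{"type":"array"},"squeeze":{"type":"number"}},"required":["rows"]}

```bash
mkdir -p pics
cat > h.py <<'E'
import numpy as np, cv2
from workcell import env
def f_of(fr): return fr["img"].shape[0]/2/np.tan(np.radians(fr["fov_y"])/2)
def cloud(fr):
    z=fr["z_map"]; f=f_of(fr); v,u=np.mgrid[:z.shape[0],:z.shape[1]]
    P=np.stack([(u-fr["cx"])/f*z,(v-fr["cy"])/f*z,z],-1)
    W=(P-np.array(fr["t"]))@np.array(fr["R"]); W[z==0]=np.nan
    return W
def ray(fr,u,v,h):
    f=f_of(fr);R=np.array(fr["R"]);c=-R.T@np.array(fr["t"])
    d=R.T@np.array([(u-fr["cx"])/f,(v-fr["cy"])/f,1]); return c+d*(h-c[2])/d[2]
E
python3 - <<'E'
from h import *
import pickle
s=env.state();print(s)
for n in("top","side","wrist"):
    fr=env.grab_frame(n);pickle.dump(fr,open(n+".pkl","wb"));cv2.imwrite(f"pics/{n}0.png",fr["img"])
    print(n,fr["fov_y"],fr["cx"],fr["cy"],fr.get("R"),fr.get("t"),fr.get("T_tool_cam"))
a=[cv2.imread(f"pics/{n}0.png") for n in("top","side")]
E
```

```text
{'time_s': 0.0, 'qpos': array([ 6.72658179e+01,  1.83508128e+01,  8.97090649e+01,  2.31629654e-04,
        7.20441316e+01, -1.14642456e+00]), 'qvel': array([-0.01354561,  0.02485155, -0.00428865, -0.00142692, -0.01180903,
        0.03479656]), 'effort': array([-2.08391881e-03, -4.12464809e+01, -2.31966877e+01,  7.26274517e-02,
        4.57011780e-02, -1.41608311e-04]), 'ee_pos': array([211.35465147, 534.17497827, 213.11058296]), 'ee_rot': array([-1.79896016e+02, -2.30114477e-03,  1.58412169e+02]), 'force': array([ 0.06765779,  0.76545705, -0.56824966]), 'torque': array([-0.02320495,  0.04033245,  0.02191298]), 'gripper_force': 0.0, 'gripper_width': 91.43289475616547}
top 55.07614200864817 278.22731083973287 204.11955900835915 [[-0.01229234 -0.999676    0.02228873]
 [-0.99650148  0.01040441 -0.08292497]
 [ 0.0826662  -0.02323009 -0.99630651]] [-144.17305703  584.99373968 1233.39544426] None
side 47.739311198636585 280.6072222369346 210.55337739029943 [[-0.97412325 -0.22596528  0.00485682]
 [-0.12645365  0.52707197 -0.84035981]
 [ 0.18733224 -0.81922819 -0.5420072 ]] [ 522.02313505  206.85180538 1054.71362283] None
wrist 65.70646984690485 280.95392575398074 208.2021735950419 None None [[ 7.90593156e-04 -9.60616165e-01 -2.77877597e-01  7.79443628e+01]
 [ 9.99999658e-01  6.92196581e-04  4.52205079e-04 -4.32214671e-01]
 [-2.42049586e-04 -2.77877860e-01  9.60616384e-01 -1.71444181e+02]
 [ 0.00000000e+00  0.00000000e+00  0.00000000e+00  1.00000000e+00]]
```

View pics/top0.png

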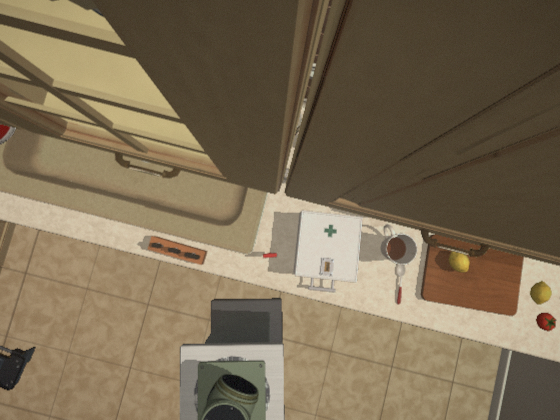

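View pics/side0.png

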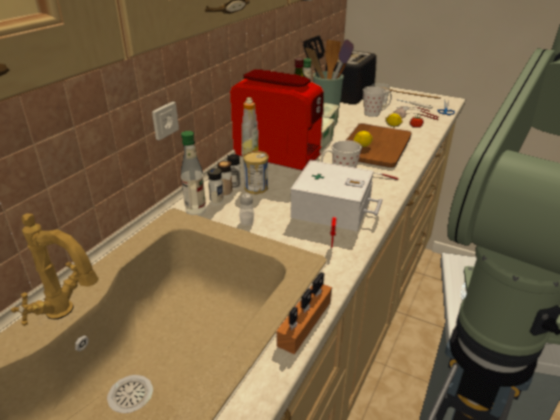

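Top: the stand is at about (178,250) with three black caps, the white box at (328,246) with its lock plate near (327,267), and the red look-alike at (270,255). The side view shows the stand at (305,318). Next I measure and enlarge.

Run:
```python
from h import *
import pickle
t=pickle.load(open("top.pkl","rb"));s=pickle.load(open("side.pkl","rb"))
a=cv2.resize(t["img"][230:272,140:215],None,fx=5,fy=5,interpolation=cv2.INTER_CUBIC)
b=cv2.resize(t["img"][205:297,290:370],None,fx=5,fy=5,interpolation=cv2.INTER_CUBIC)
c=cv2.resize(s["img"][265:355,265:345],None,fx=5,fy=5,interpolation=cv2.INTER_CUBIC)
a=cv2.copyMakeBorder(a,0,600-a.shape[0],0,0,0)[:,:375]
W=np.zeros((600,800,3),np.uint8);W[:210,:375]=a[:210];W[:460,400:]=b;W[212:600,:400]=c[30:418]
cv2.imwrite("pics/crop1.png",W)
P=cloud(t)
for (u,v) in [(155,246),(174,251),(192,255),(328,246),(327,267),(300,215),(355,215),(355,278),(300,275)]: print(u,v,P[v,u].round(1))
# wooden stand mask
hsv=cv2.cvtColor(t["img"],cv2.COLOR_BGR2HSV)
r=hsv[235:268,140:212];print(r[::6,::8].tolist())
```

```text
155 246 [458.9 213.6  85.2]
174 251 [443.5 158.5  83.2]
192 255 [431.2 105.8  83.1]
328 246 [ 452.8 -293.1  100.9]
327 267 [ 389.8 -292.9   71.5]
300 215 [ 547.1 -216.4   52.1]
355 215 [ 548.  -396.5    0. ]
355 278 [ 358.7 -370.6   96.4]
300 275 [ 369.9 -209.9   98.5]
[[[19, 51, 215], [18, 56, 188], [18, 56, 197], [18, 54, 208], [18, 54, 178], [18, 87, 156], [19, 83, 154], [20, 77, 156], [20, 79, 159]], [[18, 51, 191], [18, 55, 148], [13, 141, 164], [12, 139, 172], [14, 95, 137], [19, 55, 204], [18, 50, 210], [20, 65, 158], [19, 85, 156]], [[19, 53, 194], [12, 132, 155], [14, 112, 89], [13, 137, 121], [12, 139, 143], [12, 143, 169], [12, 142, 156], [18, 55, 180], [19, 55, 209]], [[20, 51, 208], [19, 54, 209], [18, 55, 172], [12, 144, 166], [12, 129, 164], [13, 125, 110], [19, 72, 60], [12, 143, 155], [11, 139, 149]], [[18, 83, 159], [18, 82, 161], [19, 64, 168], [18, 56, 204], [19, 54, 212], [17, 80, 147], [12, 139, 169], [11, 129, 115], [15, 84, 136]], [[18, 85, 156], [17, 86, 158], [19, 89, 155], [18, 88, 157], [19, 83, 162], [19, 64, 167], [19, 53, 211], [19, 51, 211], [19, 54, 211]]]
```

View pics/crop1.png

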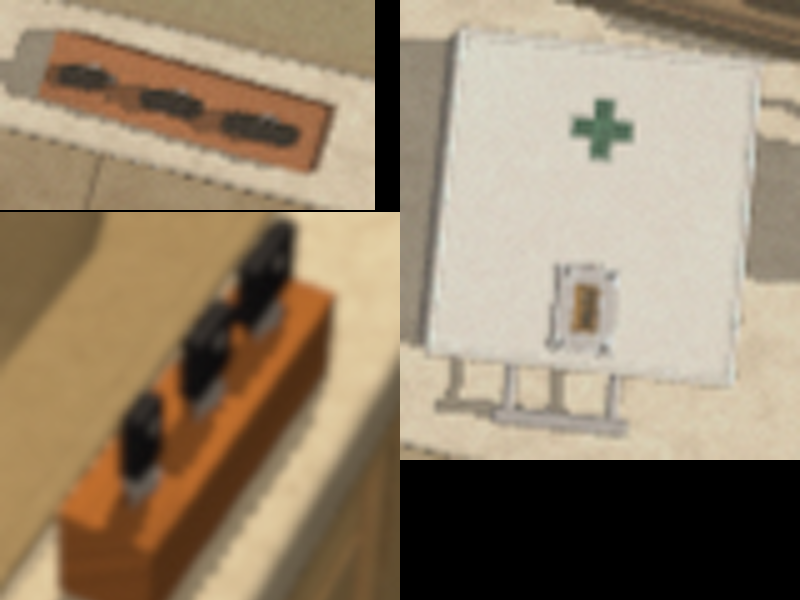

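Three look-alike black keys in the top view: caps at (156,245), (174,250) and (192,255), apparently about 11, 13 and 16 px wide. The middle one, at (174,250), looks middle-sized. The red one at (270,255) is to be left alone. I move above the stand and confirm with the wrist camera.

```bash
cat >> h.py <<'E'
from scipy.spatial.transform import Rotation as Ro
def Rt(s): return Ro.from_euler("xyz",s["ee_rot"],degrees=True).as_matrix()
def go(xyz,yaw):
    s=env.state();R=Rt(s);d=R.T@(np.array(xyz)-s["ee_pos"])
    y0=np.degrees(np.arctan2(R[1,0],R[0,0]));dy=(yaw-y0+180)%360-180
    print("t",round(s["time_s"],2),"pos",s["ee_pos"].round(1),"rot",s["ee_rot"].round(2),"q6",round(s["qpos"][5],1),"F",s["force"].round(1))
    print("delta",d.round(1),"roll",round(-dy/5,2),"rows",np.ceil(max(np.linalg.norm(d)/41.7,abs(dy)/7.16)))
def wray(fr,s,u,v,h):
    u=np.asarray(u,float);v=np.asarray(v,float)
    f=f_of(fr);T=np.array(fr["T_tool_cam"]);R=Rt(s)
    x=u-fr["cx"];y=v-fr["cy"];r=np.hypot(x,y)+1e-9;a=r/f
    d=np.stack([np.sin(a)*x/r,np.sin(a)*y/r,np.cos(a)],-1)@T[:3,:3].T@R.T
    c=R@T[:3,3]+s["ee_pos"]
    return c+d*((h-c[2])/d[...,2])[...,None]
E
python3 - <<'E'
from h import *
import pickle
go([444,159,214],75.6)
t=pickle.load(open("top.pkl","rb"));P=cloud(t)
m=np.uint8((np.abs(P[...,2]-100)<6)&(P[...,1]<-180)&(P[...,1]>-410)&(P[...,0]>330)&(P[...,0]<600))*255
m=cv2.morphologyEx(m,cv2.MORPH_OPEN,np.ones((3,3)))
c=max(cv2.findContours(m,0,2)[0],key=cv2.contourArea)
q=cv2.boxPoints(cv2.minAreaRect(c));print(q)
for p in q: print(ray(t,*p,100).round(1))
for p in [(325.5,262),(407,0)][:1]: print(ray(t,290+(587-400)/5,205+307/5,103))
E
```

```text
t 0.15 pos [211.4 534.3 213.3] rot [-179.92   -0.    158.41] q6 -1.1 F [-0.4  1.1  0.2]
delta [-3.544e+02 -2.634e+02 -3.000e-01] roll 16.56 rows 12.0
[[294.29263 275.60278]
 [301.29135 210.28122]
 [363.22324 216.91678]
 [356.22452 282.23834]]
[ 368.5 -193.2  100. ]
[ 558.3 -216.7  100. ]
[ 536.7 -399.3  100. ]
[ 346.9 -373.1  100. ]
[ 393.88126551 -289.66799953  103.        ]
```

Emit:
{"method": "arm_command", "body": {
  "rows": [
    {"delta_pos": [-354,-263,0],"roll": 16.5,"jaw": 60},
    {"delta_pos": [-354,-263,0],"roll": 16.5,"jaw": 60},
    {"delta_pos": [-354,-263,0],"roll": 16.5,"jaw": 60},
    {"delta_pos": [-354,-263,0],"roll": 16.5,"jaw": 60},
    {"delta_pos": [-354,-263,0],"roll": 16.5,"jaw": 60},
    {"delta_pos": [-354,-263,0],"roll": 16.5,"jaw": 60},
    {"delta_pos": [-354,-263,0],"roll": 16.5,"jaw": 60},
    {"delta_pos": [-354,-263,0],"roll": 16.5,"jaw": 60},
    {"delta_pos": [-354,-263,0],"roll": 16.5,"jaw": 60},
    {"delta_pos": [-354,-263,0],"roll": 16.5,"jaw": 60},
    {"delta_pos": [-354,-263,0],"roll": 16.5,"jaw": 60},
    {"delta_pos": [-354,-263,0],"roll": 16.5,"jaw": 60},
    {"delta_pos": [-354,-263,0],"roll": 16.5,"jaw": 60},
    {"delta_pos": [-354,-263,0],"roll": 16.5,"jaw": 60},
    {"delta_pos": [-354,-263,0],"roll": 16.5,"jaw": 60},
    {"delta_pos": [-354,-263,0],"roll": 16.5,"jaw": 60}
  ]
}}

```text
time_s: 1.48
ee_pos: [443.5, 160.6, 213.9]
ee_rot: [-180.0, -0.0, 76.1]
force: [0.3, -0.4, 0.3]
gripper_width: 54.7
gripper_force: 0.0
```

Run:
```python
from h import *
import pickle
s=env.state();fr=env.grab_frame("wrist");pickle.dump((s,fr),open("w1.pkl","wb"))
print(s["time_s"],s["ee_pos"],s["ee_rot"],s["gripper_width"])
cv2.imwrite("pics/w1.png",fr["img"])
```

```text
1.4833 [443.5196033  160.5529741  213.90913125] [-1.79989300e+02 -4.12075356e-03  7.60554573e+01] 54.67780797237501
```

View pics/w1.png

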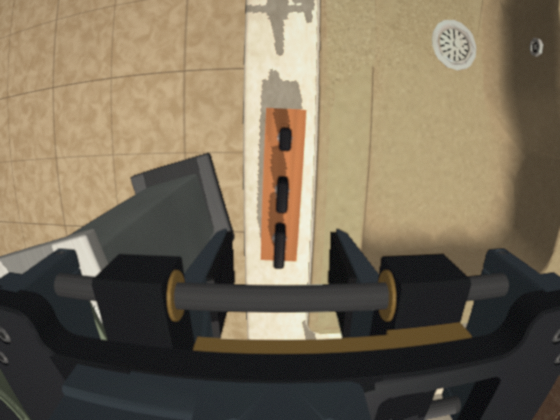

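The wrist view shows the stand with caps at (285,138), (282,194) and (279,245), of growing apparent length. I measure each one on its top plane.

Run:
```python
from h import *
import pickle
s,fr=pickle.load(open("w1.pkl","rb"));im=fr["img"];hsv=cv2.cvtColor(im,cv2.COLOR_BGR2HSV)
st=np.uint8((hsv[...,0]<16)&(hsv[...,1]>130)&(hsv[...,2]>80))*255
st[:,:255]=0;st[:,312:]=0;st[270:]=0;st[:100]=0
c=max(cv2.findContours(cv2.morphologyEx(st,cv2.MORPH_CLOSE,np.ones((25,25))),0,2)[0],key=cv2.contourArea)
p=cv2.boxPoints(cv2.minAreaRect(c));print(p.round(0).tolist());w=wray(fr,s,p[:,0],p[:,1],45);print(w.round(1).tolist(), w.mean(0).round(1))
dk=np.uint8(hsv[...,2]<45)*255
dk[:,:268]=0;dk[:,298:]=0;dk[272:]=0;dk[:115]=0
for c in cv2.findContours(dk,0,2)[0]:
    if cv2.contourArea(c)<60: continue
    x,y,ww,h=cv2.boundingRect(c);z=fr["z_map"][y:y+h,x:x+ww]
    r=cv2.minAreaRect(c);print(x,y,ww,h,r[2])
    zc=fr["z_map"][y:y+h,x:x+ww]
    print(np.round(zc[::4,ww//2]).tolist())
    e=wray(fr,s,[x+ww/2,x+ww/2],[y,y+h],87);print(e.round(1).tolist())
b=cv2.resize(im[100:275,230:335],None,fx=3.4,fy=3.4,interpolation=cv2.INTER_CUBIC)
cv2.imwrite("pics/w1c.png",b)
```

```text
[[258.0, 258.0], [266.0, 108.0], [305.0, 110.0], [297.0, 260.0]]
[[399.8, 88.7, 45.0], [450.7, 249.0, 45.0], [488.9, 237.5, 45.0], [442.3, 75.5, 45.0]] [445.4 162.7  45. ]
275 223 10 44 90.0
[342.0, 331.0, 319.0, 317.0, 318.0, 320.0, 321.0, 322.0, 323.0, 326.0, 327.0]
[[437.8, 138.3, 87.0], [426.3, 92.3, 87.0]]
277 177 11 35 3.012787342071533
[325.0, 306.0, 303.0, 304.0, 305.0, 307.0, 308.0, 309.0, 310.0]
[[450.9, 181.6, 87.0], [442.8, 148.5, 87.0]]
280 128 11 22 90.0
[291.0, 290.0, 290.0, 291.0, 294.0, 295.0]
[[464.5, 225.2, 87.0], [459.7, 205.5, 87.0]]
```

View pics/w1c.png

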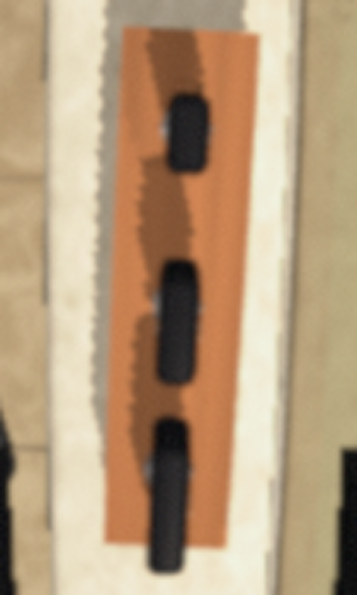

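The crop confirms the middle cap (282,194): 33 mm wide against about 20 and 46 mm, so it is key_medium. Now its exact pose from the depth.

```bash
cat >> h.py <<'E'
def wcloud(fr,s):
    z=fr["z_map"];f=f_of(fr);T=np.array(fr["T_tool_cam"]);R=Rt(s)
    v,u=np.mgrid[:z.shape[0],:z.shape[1]];x=u-fr["cx"];y=v-fr["cy"];r=np.hypot(x,y)+1e-9;a=r/f
    k=np.tan(a)/r
    P=np.stack([x*k*z,y*k*z,z],-1)@T[:3,:3].T+T[:3,3]
    W=P@R.T+s["ee_pos"];W[z==0]=np.nan
    return W
def rect(P):
    r=cv2.minAreaRect(np.float32(P)); b=cv2.boxPoints(r);e=[b[1]-b[0],b[2]-b[1]];l=max(e,key=np.linalg.norm)
    a=np.degrees(np.arctan2(l[1],l[0]))%180
    return np.round(r[0],1),np.round(sorted(r[1]),1),round(a,1)
E
python3 - <<'E'
from h import *
import pickle
s,fr=pickle.load(open("w1.pkl","rb"));W=wcloud(fr,s)
m=np.zeros(W.shape[:2],bool);m[100:272,255:312]=1
q=W[m]; st=q[np.abs(q[:,2]-45)<4];print("stand",len(st),st[:,2].mean(),rect(st[:,:2]))
for n,(y,h,x,w) in dict(L=(223,44,275,10),M=(177,35,277,11),S=(128,22,280,11)).items():
    b=W[y-1:y+h+1,x-1:x+w+1].reshape(-1,3)
    t=b[np.abs(b[:,2]-np.nanpercentile(b[:,2],90))<4];print(n,np.nanpercentile(b[:,2],[50,90]),len(t),rect(t[:,:2]),t.mean(0).round(1))
go([446,162,214],75)
E
```

```text
stand 4620 45.71200907686064 (array([445.3, 162.5]), array([ 42.4, 170.1]), np.float32(73.0))
L [86.707698   88.14873124] 396 (array([430.3, 110.4]), array([11. , 39.9]), np.float32(75.7)) [430.3 112.   87.1]
M [87.01746412 88.27526179] 373 (array([445.8, 162.8]), array([11.4, 30.6]), np.float32(75.9)) [445.6 163.4  87.2]
S [86.99330542 88.31813897] 278 (array([461.7, 215.4]), array([11. , 20.6]), np.float32(76.1)) [461.4 215.6  87.1]
t 1.53 pos [443.5 160.6 213.9] rot [-179.99   -0.     76.04] q6 32.5 F [ 0.1 -0.1  0.8]
delta [ 2.   2.  -0.1] roll 0.21 rows 1.0
```

Run:
```python
from h import *
go([445.8,162.8,56],75.9)
```

```text
t 1.53 pos [443.5 160.6 213.9] rot [-179.99   -0.     76.04] q6 32.5 F [ 0.1 -0.1  0.8]
delta [  2.7   1.7 157.9] roll 0.03 rows 4.0
```

Emit:
{"method": "arm_command", "body": {
  "rows": [
    {"delta_pos": [2.7,1.7,30],"roll": 0,"jaw": 55},
    {"delta_pos": [2.7,1.7,60],"roll": 0,"jaw": 55},
    {"delta_pos": [2.7,1.7,85],"roll": 0,"jaw": 55},
    {"delta_pos": [2.7,1.7,105],"roll": 0,"jaw": 55},
    {"delta_pos": [2.7,1.7,120],"roll": 0,"jaw": 55},
    {"delta_pos": [2.7,1.7,132],"roll": 0,"jaw": 55},
    {"delta_pos": [2.7,1.7,142],"roll": 0,"jaw": 55},
    {"delta_pos": [2.7,1.7,150],"roll": 0,"jaw": 55},
    {"delta_pos": [2.7,1.7,155],"roll": 0,"jaw": 55},
    {"delta_pos": [2.7,1.7,158],"roll": 0,"jaw": 55},
    {"delta_pos": [2.7,1.7,158],"roll": 0,"jaw": 55},
    {"delta_pos": [2.7,1.7,158],"roll": 0,"jaw": 55}
  ]
}}

```text
time_s: 2.53
ee_pos: [446.6, 162.3, 56.3]
ee_rot: [180.0, -0.0, 75.9]
force: [-0.0, 0.1, 0.1]
gripper_width: 50.4
gripper_force: 0.0
```

Emit:
{"method": "arm_command", "body": {
  "rows": [
    {"delta_pos": [0,0,0],"roll": 0,"jaw": 30},
    {"delta_pos": [0,0,0],"roll": 0,"jaw": 20},
    {"delta_pos": [0,0,0],"roll": 0,"jaw": 16},
    {"delta_pos": [0,0,0],"roll": 0,"jaw": 5},
    {"delta_pos": [0,0,0],"roll": 0,"jaw": 0},
    {"delta_pos": [0,0,0],"roll": 0,"jaw": 0},
    {"delta_pos": [0,0,0],"roll": 0,"jaw": 0},
    {"delta_pos": [0,0,0],"roll": 0,"jaw": 0}
  ],
  "squeeze": 30
}}

```text
time_s: 3.2
ee_pos: [445.9, 162.1, 55.9]
ee_rot: [-180.0, 0.0, 75.9]
force: [-1.5, -0.1, 1.0]
gripper_width: 12.0
gripper_force: 30.0
```

Emit:
{"method": "arm_command", "body": {
  "rows": [
    {"delta_pos": [0,0,0],"jaw": 0,"roll": 0},
    {"delta_pos": [0,0,-5],"roll": 0,"jaw": 0},
    {"delta_pos": [0,0,-12],"roll": 0,"jaw": 0},
    {"delta_pos": [0,0,-20],"roll": 0,"jaw": 0},
    {"delta_pos": [0,0,-28],"roll": 0,"jaw": 0},
    {"delta_pos": [0,0,-36],"roll": 0,"jaw": 0},
    {"delta_pos": [0,0,-44],"roll": 0,"jaw": 0},
    {"delta_pos": [0,0,-54],"roll": 0,"jaw": 0},
    {"delta_pos": [0,0,-70],"roll": 0,"jaw": 0},
    {"delta_pos": [0,0,-100],"roll": 0,"jaw": 0},
    {"delta_pos": [0,0,-130],"roll": 0,"jaw": 0},
    {"delta_pos": [0,0,-160],"roll": 0,"jaw": 0},
    {"delta_pos": [0,0,-180],"roll": 0,"jaw": 0},
    {"delta_pos": [0,0,-194],"roll": 0,"jaw": 0},
    {"delta_pos": [0,0,-204],"roll": 0,"jaw": 0},
    {"delta_pos": [0,0,-204],"roll": 0,"jaw": 0}
  ],
  "squeeze": 60
}}

```text
time_s: 4.53
ee_pos: [447.4, 162.4, 262.6]
ee_rot: [179.7, -0.2, 75.9]
force: [-0.6, 0.7, -0.1]
gripper_width: 11.5
gripper_force: 60.0
```

Run:
```python
from h import *
import pickle
s=env.state();fr=env.grab_frame("wrist");f2=env.grab_frame("side");pickle.dump((s,fr,f2),open("w2.pkl","wb"))
for yaw in (173,): go([392,-278,262],yaw)
a=cv2.resize(fr["img"][150:350,180:380],(600,600),interpolation=cv2.INTER_CUBIC)
R=np.array(f2["R"]);c=R@s["ee_pos"]+f2["t"];f=f_of(f2);u,v=c[:2]/c[2]*f+[f2["cx"],f2["cy"]];print(u,v)
u,v=int(u),int(v);b=cv2.resize(f2["img"][max(v-30,0):v+60,max(u-15,0):u+15],(200,600),interpolation=cv2.INTER_CUBIC)
cv2.imwrite("pics/w2.png",np.hstack([a,b]))
```

```text
t 4.63 pos [446.1 162.  259.8] rot [-180.      0.     75.91] q6 32.7 F [-0.2 -0.2  0.7]
delta [-439.9   54.7   -2.2] roll -19.42 rows 14.0
308.5194324564589 218.9177500758529
```

View pics/w2.png

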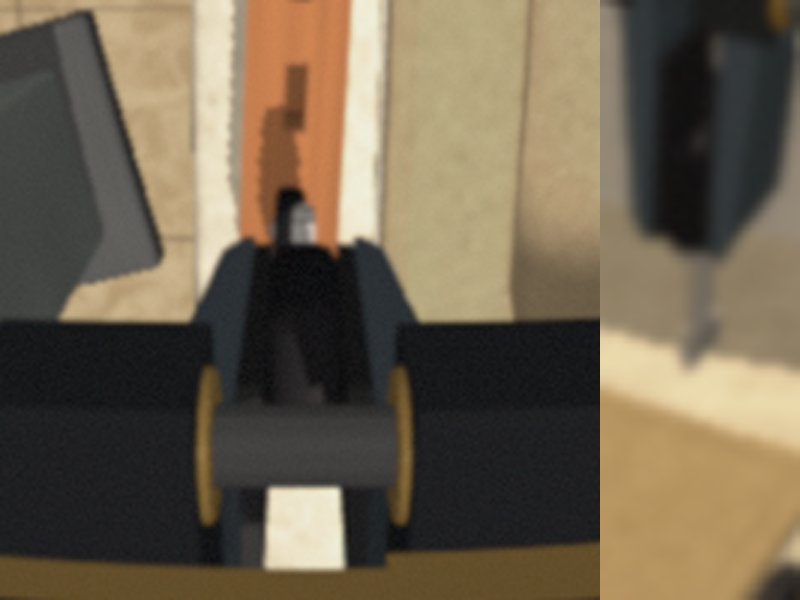

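The key is held upright, shank and bits visible below the fingers (side crop at about (700,350)). Move to the box, standing off +60 mm in x so that the wrist camera sees the lock.

Run:
```python
from h import *
go([445,-285,262],173)
```

```text
t 4.63 pos [446.1 162.  259.8] rot [-180.      0.     75.91] q6 32.7 F [-0.2 -0.2  0.7]
delta [-433.8  107.8   -2.2] roll -19.42 rows 14.0
```

Emit:
{"method": "arm_command", "body": {
  "rows": [
    {"delta_pos": [-27,7,0],"roll": -1.2,"jaw": 0},
    {"delta_pos": [-54,13,0],"roll": -2.4,"jaw": 0},
    {"delta_pos": [-81,20,0],"roll": -3.6,"jaw": 0},
    {"delta_pos": [-108,27,0],"roll": -4.8,"jaw": 0},
    {"delta_pos": [-135,34,0],"roll": -6,"jaw": 0},
    {"delta_pos": [-162,40,0],"roll": -7.2,"jaw": 0},
    {"delta_pos": [-189,47,0],"roll": -8.4,"jaw": 0},
    {"delta_pos": [-216,54,0],"roll": -9.6,"jaw": 0},
    {"delta_pos": [-243,61,0],"roll": -10.8,"jaw": 0},
    {"delta_pos": [-270,67,0],"roll": -12,"jaw": 0},
    {"delta_pos": [-297,74,0],"roll": -13.2,"jaw": 0},
    {"delta_pos": [-324,81,0],"roll": -14.4,"jaw": 0},
    {"delta_pos": [-351,88,0],"roll": -15.6,"jaw": 0},
    {"delta_pos": [-378,94,0],"roll": -16.8,"jaw": 0},
    {"delta_pos": [-405,101,0],"roll": -18,"jaw": 0},
    {"delta_pos": [-425,106,0],"roll": -19,"jaw": 0},
    {"delta_pos": [-434,108,0],"roll": -19.4,"jaw": 0},
    {"delta_pos": [-434,108,0],"roll": -19.4,"jaw": 0},
    {"delta_pos": [-434,108,0],"roll": -19.4,"jaw": 0},
    {"delta_pos": [-434,108,0],"roll": -19.4,"jaw": 0}
  ]
}}

```text
time_s: 6.3
ee_pos: [445.0, -284.2, 259.1]
ee_rot: [179.9, -0.1, 172.9]
force: [-0.4, -0.7, 0.5]
gripper_width: 11.8
gripper_force: 60.0
```

Run:
```python
from h import *
import pickle
s=env.state();fr=env.grab_frame("wrist");pickle.dump((s,fr),open("w3.pkl","wb"))
print(s["ee_pos"],s["ee_rot"],s["qpos"].round(1))
cv2.imwrite("pics/w3.png",cv2.resize(fr["img"][60:330,130:430],(667,600),interpolation=cv2.INTER_CUBIC))
```

```text
[ 445.00866438 -284.21784307  259.05178309] [ 1.79916861e+02 -9.77071591e-02  1.72882259e+02] [ -33.8   12.6   91.     0.    76.5 -116.7]
```

View pics/w3.png

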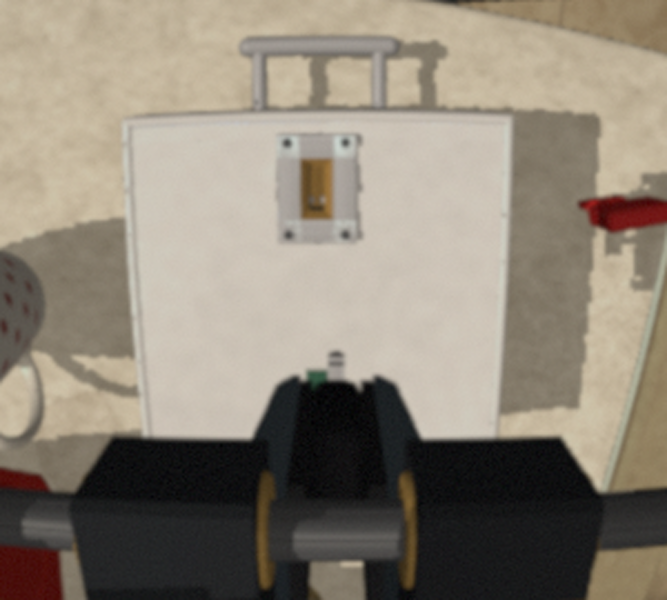

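The wrist view shows the lock plate with its brass dish at crop (317,188) and the key's bits just below the fingertips at crop (336,360).

Run:
```python
from h import *
import pickle
s,fr=pickle.load(open("w3.pkl","rb"));W=wcloud(fr,s);hsv=cv2.cvtColor(fr["img"],cv2.COLOR_BGR2HSV)
br=np.uint8((hsv[...,1]>110)&(hsv[...,0]<28)&(hsv[...,0]>8))*255;br[:120]=0;br[175:]=0;br[:,:250]=0;br[:,300:]=0
c=max(cv2.findContours(br,0,2)[0],key=cv2.contourArea);p=cv2.boxPoints(cv2.minAreaRect(c));print("brass px",p.mean(0),p.tolist())
w=wray(fr,s,c[:,0,0],c[:,0,1],103);print("brass",rect(w[:,:2]),w.min(0),w.max(0))
q=W[100:240,180:370].reshape(-1,3);t=q[(np.abs(q[:,2]-100)<7)];print("box top z",np.median(t[:,2]),rect(t[:,:2]))
# front edge, sides from mask of the top
m=np.uint8(np.abs(W[...,2]-100)<7)*255;m=cv2.morphologyEx(m,cv2.MORPH_OPEN,np.ones((3,3)))
for rows in range(125,235,20):
    r=np.where(m[rows])[0];r=r[(r>160)&(r<380)];print(rows,wray(fr,s,[r.min(),r.max()+1],[rows,rows],100)[:,:2].round(1).tolist())
# plate
g=W[110:180,240:305];print("plate z",np.median(W[150:168,256:262,2]),np.median(W[150:168,284:290,2]))
# key below the fingers in tool coordinates
T=(W-s["ee_pos"])@Rt(s)
k=T[205:240,262:300].reshape(-1,3);k=k[(k[:,2]>1)&(k[:,2]<60)&(np.abs(k[:,1])<15)&(np.abs(k[:,0])<25)]
print(len(k));
if len(k): print(k[np.argsort(k[:,2])][::max(1,len(k)//25)].round(1).tolist())
```

```text
brass px [272.  144.5] [[266.0, 132.0], [278.0, 132.0], [278.0, 157.0], [266.0, 157.0]]
brass (array([ 394.1, -287.2]), array([12.1, 25.4]), np.float32(172.8)) [ 380.73020131 -294.71464304  103.        ] [ 407.44175401 -279.64677755  103.        ]
box top z 100.87114758880602 (array([ 427.3, -291.1]), array([139.4, 182.6]), np.float32(83.1))
125 [[361.0, -374.0], [384.1, -194.1]]
145 [[381.9, -376.3], [404.8, -196.0]]
165 [[402.9, -378.9], [425.6, -199.9]]
185 [[424.3, -381.8], [447.0, -201.4]]
205 [[446.4, -383.9], [468.8, -203.9]]
225 [[469.0, -387.4], [491.3, -207.4]]
plate z nan 103.8102733186114
97
[[5.2, -1.8, 32.8], [4.4, -2.5, 33.0], [4.4, 0.2, 33.2], [5.1, -0.4, 33.3], [5.7, -3.1, 33.4], [4.3, -1.1, 33.6], [3.5, -0.4, 33.7], [4.9, -1.1, 33.8], [3.4, 0.2, 33.9], [4.8, -2.5, 33.9], [6.2, -2.5, 34.2], [4.0, -1.8, 34.2], [5.4, 0.2, 34.4], [5.4, 0.9, 34.5], [5.3, -0.4, 34.5], [7.5, -0.5, 34.6], [6.0, -3.1, 34.7], [5.2, -1.1, 34.8], [5.9, -1.8, 34.9], [7.7, -1.8, 35.9], [7.7, 1.6, 36.1], [8.9, 0.9, 36.6], [8.1, -2.5, 36.8], [8.0, 0.2, 37.0], [8.7, 0.2, 37.3], [8.6, -1.8, 37.5], [7.0, -2.5, 37.9], [7.6, 1.6, 38.3], [8.8, -1.1, 39.0], [8.6, -1.1, 41.9], [9.2, -0.5, 42.1], [8.3, -2.5, 42.7], [8.6, -1.8, 44.0]]
```

Run:
```python
from h import *
go([393.8,-286.4,156],173)
```

```text
t 6.35 pos [ 445.2 -284.1  259.4] rot [ 1.7994e+02 -6.0000e-02  1.7292e+02] q6 -116.7 F [ 0.4  0.2 -0.7]
delta [ 50.6  -8.7 103.4] roll -0.02 rows 3.0
```

Emit:
{"method": "arm_command", "body": {
  "rows": [
    {"delta_pos": [25,-4,0],"roll": 0,"jaw": 0},
    {"delta_pos": [45,-8,10],"roll": 0,"jaw": 0},
    {"delta_pos": [50.6,-8.7,30],"roll": 0,"jaw": 0},
    {"delta_pos": [50.6,-8.7,50],"roll": 0,"jaw": 0},
    {"delta_pos": [50.6,-8.7,70],"roll": 0,"jaw": 0},
    {"delta_pos": [50.6,-8.7,85],"roll": 0,"jaw": 0},
    {"delta_pos": [50.6,-8.7,95],"roll": 0,"jaw": 0},
    {"delta_pos": [50.6,-8.7,100],"roll": 0,"jaw": 0},
    {"delta_pos": [50.6,-8.7,103],"roll": 0,"jaw": 0},
    {"delta_pos": [50.6,-8.7,103],"roll": 0,"jaw": 0},
    {"delta_pos": [50.6,-8.7,103],"roll": 0,"jaw": 0},
    {"delta_pos": [50.6,-8.7,103],"roll": 0,"jaw": 0}
  ]
}}

```text
time_s: 7.35
ee_pos: [394.6, -287.9, 157.7]
ee_rot: [-180.0, 0.1, 172.9]
force: [0.5, -0.1, -0.7]
gripper_width: 12.1
gripper_force: 60.0
```

Run:
```python
from h import *
import pickle
s=env.state();fr=env.grab_frame("wrist");f2=env.grab_frame("side");pickle.dump((s,fr,f2),open("w4.pkl","wb"))
go([393.8,-286.4,148],173)
a=cv2.resize(fr["img"][150:270,220:340],(480,480),interpolation=cv2.INTER_CUBIC)
R=np.array(f2["R"]);c=R@(s["ee_pos"]-[0,0,40])+f2["t"];f=f_of(f2);u,v=(c[:2]/c[2]*f+[f2["cx"],f2["cy"]]).astype(int);print(u,v)
b=cv2.resize(f2["img"][v-30:v+30,u-20:u+20],(320,480),interpolation=cv2.INTER_CUBIC)
cv2.imwrite("pics/w4.png",np.hstack([a,b]))
W=wcloud(fr,s);T=(W-s["ee_pos"])@Rt(s)
k=T.reshape(-1,3);k=k[(k[:,2]>28)&(k[:,2]<47)&(np.abs(k[:,1])<8)&(np.abs(k[:,0])<14)]
print(len(k),k.min(0).round(1),k.max(0).round(1),np.median(k,0).round(1))
```

```text
t 7.45 pos [ 394.5 -287.8  157.6] rot [-1.7996e+02  7.0000e-02  1.7291e+02] q6 -120.4 F [-0.   0.1 -0.1]
delta [0.9 1.3 9.6] roll -0.02 rows 1.0
354 176
97 [ 3.  -3.2 32.4] [ 9.4  1.6 43.8] [ 7.3 -0.5 34.6]
```

View pics/w4.png

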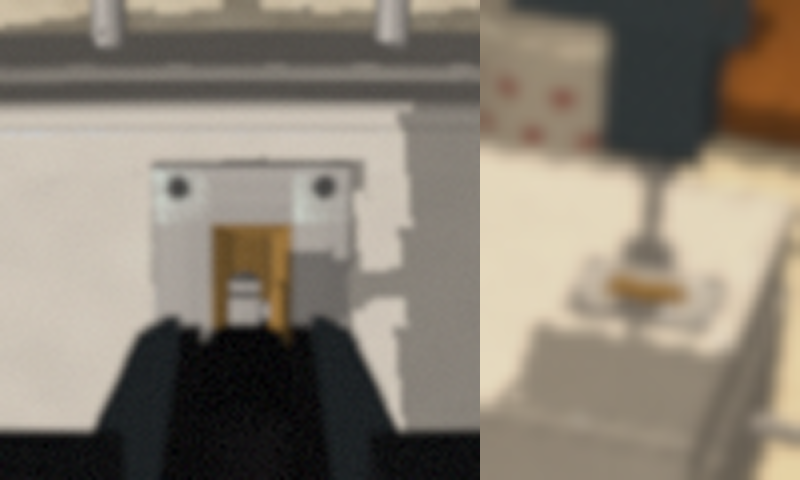

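The bits (crop 247) sit about 1 mm left of the dish centre (crop 251), so I correct by +1 mm in tool y and lower into the dish.

Emit:
{"method": "arm_command", "body": {
  "rows": [
    {"delta_pos": [0.9,1.1,2],"roll": 0,"jaw": 0},
    {"delta_pos": [0.9,1.1,5],"roll": 0,"jaw": 0},
    {"delta_pos": [0.9,1.1,8],"roll": 0,"jaw": 0},
    {"delta_pos": [0.9,1.1,11],"roll": 0,"jaw": 0},
    {"delta_pos": [0.9,1.1,13],"roll": 0,"jaw": 0},
    {"delta_pos": [0.9,1.1,15],"roll": 0,"jaw": 0},
    {"delta_pos": [0.9,1.1,16],"roll": 0,"jaw": 0},
    {"delta_pos": [0.9,1.1,17],"roll": 0,"jaw": 0},
    {"delta_pos": [0.9,1.1,18],"roll": 0,"jaw": 0},
    {"delta_pos": [0.9,1.1,18],"roll": 0,"jaw": 0}
  ]
}}

```text
time_s: 8.28
ee_pos: [393.3, -286.5, 138.9]
ee_rot: [-180.0, -0.0, 172.9]
force: [-0.7, 0.1, 0.6]
gripper_width: 12.0
gripper_force: 60.0
```

Run:
```python
from h import *
s=env.state();go([393.8,-286.4,114],173);print(s["torque"].round(2),s["gripper_width"])
```

```text
t 8.28 pos [ 393.3 -286.5  138.9] rot [-179.99   -0.    172.92] q6 -120.3 F [-0.7  0.1  0.6]
delta [-0.5  0.1 24.9] roll -0.02 rows 1.0
[-0.01  0.11 -0.02] 11.998204582591304
```

Inside the slot with no contact force. Push on with small wiggles.

Emit:
{"method": "arm_command", "body": {
  "rows": [
    {"delta_pos": [0,0,1],"roll": 0.8,"jaw": 0},
    {"delta_pos": [0,0,2],"roll": -0.8,"jaw": 0},
    {"delta_pos": [0,0,3],"roll": 0.8,"jaw": 0},
    {"delta_pos": [0,0,4],"roll": -0.8,"jaw": 0},
    {"delta_pos": [0,0,5],"roll": 0.8,"jaw": 0},
    {"delta_pos": [0,0,6],"roll": -0.8,"jaw": 0},
    {"delta_pos": [0,0,7],"roll": 0.8,"jaw": 0},
    {"delta_pos": [0,0,8],"roll": -0.8,"jaw": 0},
    {"delta_pos": [0,0,8],"roll": 0.8,"jaw": 0},
    {"delta_pos": [0,0,8],"roll": -0.8,"jaw": 0},
    {"delta_pos": [0,0,8],"roll": 0,"jaw": 0}
  ]
}}

```text
time_s: 9.2
ee_pos: [394.3, -286.7, 131.3]
ee_rot: [-180.0, 0.1, 173.1]
force: [1.3, 0.4, -1.8]
gripper_width: 11.5
gripper_force: 60.0
```

Emit:
{"method": "arm_command", "body": {
  "rows": [
    {"delta_pos": [0,0,1],"roll": 0.6,"jaw": 0},
    {"delta_pos": [0,0,2],"roll": -0.6,"jaw": 0},
    {"delta_pos": [0,0,3],"roll": 0.6,"jaw": 0},
    {"delta_pos": [0,0,4],"roll": -0.6,"jaw": 0},
    {"delta_pos": [0,0,5],"roll": 0.6,"jaw": 0},
    {"delta_pos": [0,0,6],"roll": -0.6,"jaw": 0},
    {"delta_pos": [0,0,7],"roll": 0,"jaw": 0},
    {"delta_pos": [0,0,8],"roll": 0,"jaw": 0},
    {"delta_pos": [0,0,9],"roll": 0,"jaw": 0},
    {"delta_pos": [0,0,10],"roll": 0,"jaw": 0},
    {"delta_pos": [0,0,10],"roll": 0,"jaw": 0}
  ]
}}

```text
time_s: 10.12
ee_pos: [393.3, -286.3, 120.7]
ee_rot: [180.0, -0.0, 172.9]
force: [-0.5, 0.3, -1.0]
gripper_width: 11.7
gripper_force: 60.0
```

Run:
```python
from h import *
import pickle
s=env.state();f2=env.grab_frame("side");fr=env.grab_frame("wrist");go([393.8,-286.4,115],173);print(s["torque"].round(2),s["gripper_width"])
R=np.array(f2["R"]);c=R@np.array([394,-287,110])+f2["t"];f=f_of(f2);u,v=(c[:2]/c[2]*f+[f2["cx"],f2["cy"]]).astype(int)
b=cv2.resize(f2["img"][v-30:v+30,u-30:u+30],(480,480),interpolation=cv2.INTER_CUBIC)
a=cv2.resize(fr["img"][170:250,250:303],(318,480),interpolation=cv2.INTER_CUBIC)
cv2.imwrite("pics/w5.png",np.hstack([b,a]))
```

```text
t 10.22 pos [ 393.3 -286.4  120.9] rot [179.99   0.   172.93] q6 -120.3 F [-0.5 -0.5 -0.4]
delta [-0.5  0.   5.9] roll -0.01 rows 1.0
[-0.01  0.01 -0.01] 11.654034916777617
```

View pics/w5.png

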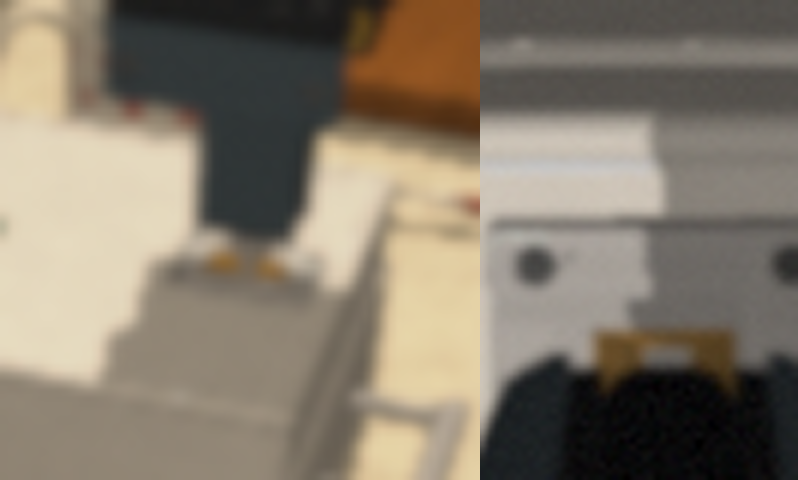

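The key is deep in the slot, with the fingers just above the plate and the shank in the dish. Push the last few millimetres to the floor.

Emit:
{"method": "arm_command", "body": {
  "rows": [
    {"delta_pos": [0,0,1],"roll": 0.4,"jaw": 0},
    {"delta_pos": [0,0,2],"roll": -0.4,"jaw": 0},
    {"delta_pos": [0,0,3],"roll": 0.4,"jaw": 0},
    {"delta_pos": [0,0,4],"roll": 0,"jaw": 0},
    {"delta_pos": [0,0,5],"roll": 0,"jaw": 0},
    {"delta_pos": [0,0,6],"roll": 0,"jaw": 0},
    {"delta_pos": [0,0,7],"roll": 0,"jaw": 0},
    {"delta_pos": [0,0,7],"roll": 0,"jaw": 0}
  ]
}}

```text
time_s: 10.88
ee_pos: [393.5, -286.5, 115.5]
ee_rot: [-180.0, 0.0, 172.9]
force: [-2.6, 2.2, 10.8]
gripper_width: 11.3
gripper_force: 60.0
```

Floor reached: TCP at 115.5 against 115 expected, 10.8 N. Now turn clockwise (roll +).

Emit:
{"method": "arm_command", "body": {
  "rows": [
    {"delta_pos": [0,0,0],"roll": 1,"jaw": 0},
    {"delta_pos": [0,0,0],"roll": 2,"jaw": 0},
    {"delta_pos": [0,0,0],"roll": 3,"jaw": 0},
    {"delta_pos": [0,0,0],"roll": 4,"jaw": 0},
    {"delta_pos": [0,0,0],"roll": 5,"jaw": 0},
    {"delta_pos": [0,0,0],"roll": 6,"jaw": 0},
    {"delta_pos": [0,0,0],"roll": 6,"jaw": 0}
  ]
}}

```text
time_s: 11.47
ee_pos: [394.3, -287.0, 115.6]
ee_rot: [180.0, 0.2, 142.7]
force: [-1.8, 0.4, 8.8]
gripper_width: 11.7
gripper_force: 60.0
```

Run:
```python
from h import *
s=env.state();go([393.8,-286.4,115],80);print(s["torque"].round(3),s["gripper_width"])
```

```text
t 11.47 pos [ 394.3 -287.   115.6] rot [180.     0.19 142.72] q6 -90.1 F [-1.8  0.4  8.8]
delta [0.8 0.2 0.6] roll 12.54 rows 9.0
[0.116 0.219 0.021] 11.736511625477812
```

Emit:
{"method": "arm_command", "body": {
  "rows": [
    {"delta_pos": [0,0,0],"roll": 1,"jaw": 0},
    {"delta_pos": [0,0,0],"roll": 2,"jaw": 0},
    {"delta_pos": [0,0,0],"roll": 3,"jaw": 0},
    {"delta_pos": [0,0,0],"roll": 4,"jaw": 0},
    {"delta_pos": [0,0,0],"roll": 5,"jaw": 0},
    {"delta_pos": [0,0,0],"roll": 6,"jaw": 0},
    {"delta_pos": [0,0,0],"roll": 7,"jaw": 0},
    {"delta_pos": [0,0,0],"roll": 8,"jaw": 0},
    {"delta_pos": [0,0,0],"roll": 9,"jaw": 0},
    {"delta_pos": [0,0,0],"roll": 10,"jaw": 0},
    {"delta_pos": [0,0,0],"roll": 11,"jaw": 0},
    {"delta_pos": [0,0,0],"roll": 12,"jaw": 0},
    {"delta_pos": [0,0,0],"roll": 12,"jaw": 0}
  ]
}}

```text
time_s: 12.55
ee_pos: [393.7, -287.4, 115.6]
ee_rot: [179.9, 0.1, 82.8]
force: [-2.1, -0.4, 10.2]
gripper_width: 11.9
gripper_force: 60.0
```

Run:
```python
from h import *
s=env.state();go([393.8,-286.4,115],80);print(s["torque"].round(3),s["gripper_width"])
```

```text
t 12.55 pos [ 393.7 -287.4  115.6] rot [1.7991e+02 1.4000e-01 8.2760e+01] q6 -30.1 F [-2.1 -0.4 10.2]
delta [1.  0.  0.6] roll 0.55 rows 1.0
[-0.159  0.585  0.103] 11.926824294184414
```

Emit:
{"method": "arm_command", "body": {
  "rows": [
    {"delta_pos": [0,0,0],"roll": 0.4,"jaw": 0},
    {"delta_pos": [0,0,0],"roll": 0.8,"jaw": 0},
    {"delta_pos": [0,0,0],"roll": 1.1,"jaw": 0},
    {"delta_pos": [0,0,0],"roll": 1.1,"jaw": 0},
    {"delta_pos": [0,0,0],"roll": 1.1,"jaw": 0}
  ]
}}

```text
time_s: 12.97
ee_pos: [393.6, -287.4, 115.6]
ee_rot: [179.9, 0.1, 77.4]
force: [-2.4, 0.2, 10.1]
gripper_width: 11.7
gripper_force: 60.0
```

Run:
```python
from h import *
import pickle
s=env.state();go([393.8,-286.4,115],80);print(s["torque"].round(3),s["gripper_width"])
f=env.grab_frame("side");g=env.grab_frame("top");t=pickle.load(open("top.pkl","rb"));s0=pickle.load(open("side.pkl","rb"))
r=lambda i,a,b,c,d:cv2.resize(i[a:b,c:d],(400,300),interpolation=cv2.INTER_CUBIC)
cv2.imwrite("pics/end.png",np.vstack([np.hstack([r(s0["img"],160,235,290,390),r(f["img"],160,235,290,390)]),np.hstack([r(t["img"],225,300,280,380),r(g["img"],225,300,280,380)])]))
```

```text
t 12.97 pos [ 393.6 -287.4  115.6] rot [1.799e+02 1.300e-01 7.743e+01] q6 -24.8 F [-2.4  0.2 10.1]
delta [ 1.  -0.   0.6] roll -0.51 rows 1.0
[-0.203  0.688  0.08 ] 11.747250354117933
```

View pics/end.png

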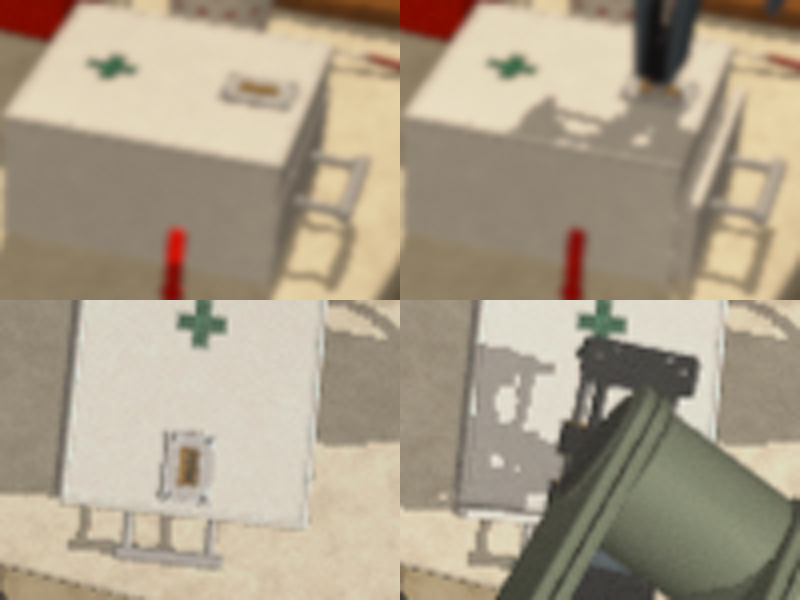

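The side view shows the drawer ajar (gap at crop (715,150)). A little more turn to make sure the stop is reached.

Emit:
{"method": "arm_command", "body": {
  "rows": [
    {"delta_pos": [0,0,0],"roll": 0.4,"jaw": 0},
    {"delta_pos": [0,0,0],"roll": 0.8,"jaw": 0},
    {"delta_pos": [0,0,0],"roll": 0.8,"jaw": 0},
    {"delta_pos": [0,0,0],"roll": 0.8,"jaw": 0}
  ]
}}

```text
time_s: 13.4
ee_pos: [393.6, -287.4, 115.6]
ee_rot: [179.9, 0.1, 73.5]
force: [-2.5, 0.1, 9.7]
gripper_width: 11.6
gripper_force: 60.0
```

Run:
```python
from h import *
s=env.state();go([393.8,-286.4,115],80);print(s["torque"].round(3),s["gripper_width"])
```

```text
t 13.4 pos [ 393.6 -287.4  115.6] rot [1.799e+02 1.500e-01 7.349e+01] q6 -20.8 F [-2.5  0.1  9.7]
delta [ 1.1 -0.1  0.6] roll -1.3 rows 1.0
[-0.26   0.641  0.403] 11.604503016436121
```

Torque rose to 0.40 N m, so it is firmly on the stop. Hand in.

```bash
python3 -c "
from workcell import env
print(env.job_done())"
```

```text
the job is handed in; nothing more can be done
None
```

The medium key is fully home in the lock and turned clockwise to its stop, the drawer is ajar, and the arm still grips the key and holds it turned; I handed the job in at 13.4 s, and no verdict came back.

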